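# Take the tall-headed spindle off its keyhole rack for washing

## Robot

A 6-joint arm with a two-finger parallel gripper is mounted at the origin on a cart in front of the work surface, level with it; the furniture and walls round the work are solid. World frame = base frame: x ahead of the robot, y to its left, z up, the work surface at z = 0. Lengths are in m, angles in rad, forces in N, time in s.
With the tool pointing down it reaches from about 0.25 to 0.8 m from the base axis. Payload 3.9 kg.
Tool frame: the origin (TCP) lies on the centre line of the jaws, within the pads' length; the fingertips stand 8 mm ahead of it and the grasp point (between the pads) lies 11 mm behind it; y points along the fingers, z is the direction in which the jaws open and shut, and the axes are right-handed (so a half turn about y gives the same grasp; the last joint's range is limited). The gripper opens to 85 mm and grips with 20 to 120 N. Pads are 22 mm wide; open, the fingers measure 114 mm over their backs; the gripper's body (76 mm by 85 mm) begins 54 mm behind the grasp point. The pads swing forward as they close: fully open they stand 13 mm farther back than shut.
Start: joints at [1.198, 0.26, -0.138, 1.173, 0, 1.571], TCP at [0.191, 0.489, 0.239] pointing down, gripper open.
Joint ranges: [-2.78, 2.78], [-0.83, 1.72], [-1.28, 1.37], [-1.9, 2.12], [-1.57, 1.48], [-3.14, 3.14]. Speed limits (rad/s): [2.57, 2.57, 3.14, 3.14, 3.14, 3.14].

## Interface

Orientations are given as a rotation vector (axis times angle).
In Python, from plant import read_state, get_image, finish_job gives the robot as it stands.
- The arm moves only by the tool jog_arm, never from a script. Its argument "increments" is a list of rows, each a list of 7 numbers: the shift along the tool's x, y, z in m, then the turn, a rotation vector about the tool's x, y, z in degrees, then the opening, from 0 (shut) to 1 (fully open). In form: [[dx, dy, dz, wx, wy, wz, claw], ...]. A call has 1 to 12 rows; each row is the pose to reach, as a shift and turn from the pose measured when the call began, along the tool's axes at that moment; what a row does not reach only later rows make up. A row lasts 1/10 s, in which the tool goes at most 50 mm and 8.59 degrees, less where a joint would pass 70% of its speed; a pose out of reach is approached as far as the arm can. A call with a gripper value outside its range is refused whole. The fingers move at their own pace and stop on an object; "squeeze" is the grip in N (left out, the last holds). Time passes only in rows, so rows that repeat a pose let the fingers close. It gives the time, the measured TCP pose, the force and the opening at its end, in the units of the state.
- read_state(): the state, without advancing time (a new reading comes with each control period).
- get_image(name): name is "side" or "top" or "wrist"; returns a dict with "pixels" (384x512x3 uint8, red, green, blue), "fov_y" (degrees; the focal length in pixels is half the picture's height over the tangent of half this angle, whatever the lens; pixels are square), "cx", "cy" (the principal point, pixels), "rvec" (rotation vector, rad) and "tvec" (3), from world to camera coordinates, as OpenCV has them; the wrist camera has in their place "mount" (4x4, takes a point from camera to tool coordinates, whose origin is the TCP and whose axes are the tool frame's). Camera axes: x right, y down, z forward; pixel columns grow to the right and rows downward; lengths in m; the calibration is good to about 2 mm. A picture is of the moment at which its call begins: read the wrist's pose just before it. There is no depth.
- finish_job(): hands the job in, once; it reports no verdict.
The state is a dict: "clock": time; "joints": joint angles; "joint_vel": joint speeds; "tau": joint torques, N m; "position": TCP position; "tool_rot": TCP orientation; "ft_force": force on the tool from outside, world axes, zero at the start; "wrist_torque": the same for the moment, N m; "gripper_width": opening from 0.0 (shut) to 1.0 (fully open).
Only numpy, scipy, OpenCV 4.12 (cv2) and the standard library are available. Lean on these libraries where they do the work, as an engineer would, in place of code of your own. Each camera call takes 0.05 s, during which the arm holds its last target.

## Task

Unhook the spindle with the tall slim head from the keyhole rack: slide it along its slot to the wide end, lift it out there, and stand it upright in the white wash basket, then let go of it. Leave the other spindle, the one with the low broad head, hanging where it is.

Things in the scene. Friction and masses are not known exactly. Their poses are not given: they have to be found in the camera images.
- tall_spindle_mid (a point): Steel spindle to take, 110 mm long, 0.15 kg, hanging upright in a rack slot. Top 40 mm: round knurled head, 22 mm in diameter, resting on the plate (grip it here); then a shaft 8 mm thick, 58 mm long; then a flat disc foot 36 mm in diameter, 12 mm thick, too wide for the narrow slot. This point: on the axis half-way up, 15 mm below the head's underside, 55 mm above the foot's. z up its axis.
- broad_spindle_mid (a point): The other steel spindle, hanging in another slot, to be left alone: head 36 mm in diameter and only 14 mm high, with the same shaft and foot; 84 mm long. This point is on its axis, half-way up, 42 mm above its underside.
- rack: Fixed rack: level aluminium plate 130 (x) x 270 (y) x 6 mm, top at z = 110 mm. Origin on the worktop under its centre; z up. Three keyhole slots along x at y = -85, 0, 85 mm: 14 mm wide, closed at x = 37 mm (spindles hang near x = 26 mm), with a round wide end 52 mm in diameter centred at x = -30 mm, facing the robot. Hung feet are 40 mm above the worktop: raise 70 mm or more to clear the plate.
- basket: Fixed, empty white perforated wash basket, open at the top, 142 mm (its x) by 212 mm (its y), 58 mm high. Origin on the worktop under its centre, z up. The flat inner floor is 2 mm above the worktop and measures 130 mm (x) by 200 mm (y).

How it is judged:
On the way:
1. the tall-headed spindle is slid to the wide end of its slot, its foot still below the plate (x of tall_spindle_mid in the frame of rack between -0.045 and -0.018 m and z of tall_spindle_mid in the frame of rack below 0.145 m).
At the end, for the whole second after the job is handed in: The tall-headed spindle stands in the wash basket: its axis inside the walls, its foot on the floor (within 9 mm), upright within 10 degrees; the other spindle still hangs within 25 mm of where it was (x of tall_spindle_mid in the frame of basket between -0.065 and 0.065 m and y of tall_spindle_mid in the frame of basket between -0.1 and 0.1 m and z of tall_spindle_mid in the frame of basket between 0.048 and 0.066 m and angle between tall_spindle_mid's own z axis and vertical below 0.17 rad and distance of broad_spindle_mid from where it was at the start of the episode below 0.025 m); the robot touches nothing.
It fails at once if the other spindle is shifted more than 25 mm or lifted off (distance of broad_spindle_mid from where it was at the start of the episode above 0.025 m).
It also fails if it takes over 48 s, if anything falls off the work surface, if the arm or the gripper's body presses on something with over 40 N, if the wrist force passes 120 N, or if a joint passes its speed limit or range.

## Working session

There is one attempt and no reset: what is moved stays moved. The work goes in short steps, Python scripts to look and compute and a tool call to move; the robot and the scene stay as the last step left them, time stands still between calls to the robot, and variables do not carry over. Pictures are saved under pics/ and viewed, and the job is handed in when it is done.

Besides the shell and the picture viewer there is one more tool, called by a JSON object that holds its "api" and its "payload", one argument or row to a line. jog_arm: Moves the arm, as the interface text tells. Its arguments: {"type":"object","properties":{"increments":{"type":"array"},"squeeze":{"type":"number"}},"required":["increments"]}

```bash
mkdir -p pics; ls
python3 - <<'E'
from plant import *
import cv2,numpy as np,pickle
s=read_state();print({k:np.round(v,3) for k,v in s.items()})
d={}
for n in("side","top","wrist"):
    i=get_image(n);d[n]=i
    cv2.imwrite(f"pics/{n}0.png",i["pixels"][:,:,::-1])
    print(n,{k:v for k,v in i.items() if k!="pixels"})
pickle.dump((s,d),open("d0.pkl","wb"))
E
```

```text
pics
{'clock': np.float64(0.0), 'joints': array([ 1.198,  0.261, -0.139,  1.173,  0.   ,  1.571]), 'joint_vel': array([-0.001,  0.001, -0.   , -0.001,  0.   , -0.   ]), 'tau': array([-1.0000e-03, -4.0568e+01,  2.5392e+01,  1.9000e-02, -0.0000e+00,
        0.0000e+00]), 'position': array([0.191, 0.488, 0.238]), 'tool_rot': array([-1.553,  0.293, -0.292]), 'ft_force': array([-0.811, -0.159, -0.519]), 'wrist_torque': array([ 0.032,  0.003, -0.017]), 'gripper_width': np.float64(0.996)}
side {'fov_y': 54.2078581012547, 'cx': 259.0268986996963, 'cy': 191.89295798454543, 'rvec': array([ 2.05867655, -0.04775905,  0.04501917]), 'tvec': array([-0.53725315,  0.09418799,  0.80749925])}
top {'fov_y': 47.269048183960635, 'cx': 255.4620310411755, 'cy': 193.54851325138728, 'rvec': array([ 2.08554344, -2.14897479,  0.13954685]), 'tvec': array([0.06858072, 0.52953284, 1.02066621])}
wrist {'fov_y': 59.50509019070396, 'cx': 254.27613688537596, 'cy': 191.32098170520237, 'mount': array([[-1.53817015e-04,  9.58533818e-01,  2.84978766e-01,
        -7.10719239e-02],
       [-3.35151540e-04, -2.84978803e-01,  9.58533760e-01,
        -1.33731404e-01],
       [ 9.99999932e-01,  5.19277291e-05,  3.65088674e-04,
        -1.19535862e-04],
       [ 0.00000000e+00,  0.00000000e+00,  0.00000000e+00,
         1.00000000e+00]])}
```

View pics/side0.png

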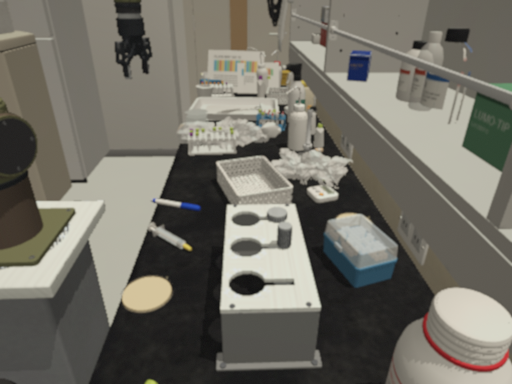

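View pics/top0.png

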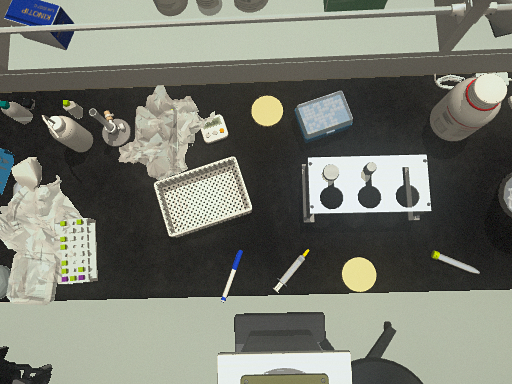

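View pics/wrist0.png

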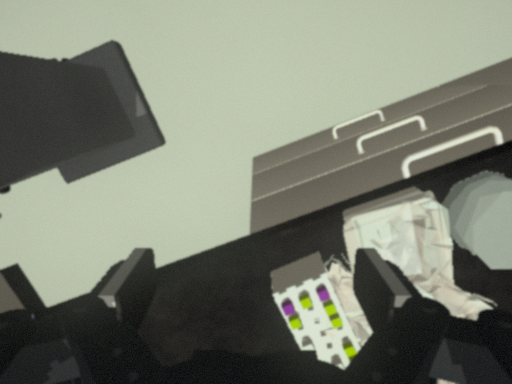

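Run:
```python
import cv2,pickle
s,d=pickle.load(open("d0.pkl","rb"))
t=d["top"]["pixels"][:,:,::-1]
a=cv2.resize(t[140:250,290:450],None,fx=5,fy=5,interpolation=cv2.INTER_CUBIC)
cv2.imwrite("pics/topc.png",a)
a=cv2.resize(t[140:250,140:270],None,fx=5,fy=5,interpolation=cv2.INTER_CUBIC)
cv2.imwrite("pics/topb.png",a)
t=d["side"]["pixels"][:,:,::-1]
a=cv2.resize(t[145:305,205:325],None,fx=3.7,fy=3.7,interpolation=cv2.INTER_CUBIC)
cv2.imwrite("pics/sidec.png",a)
```

```text
(no output)
```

View pics/topc.png

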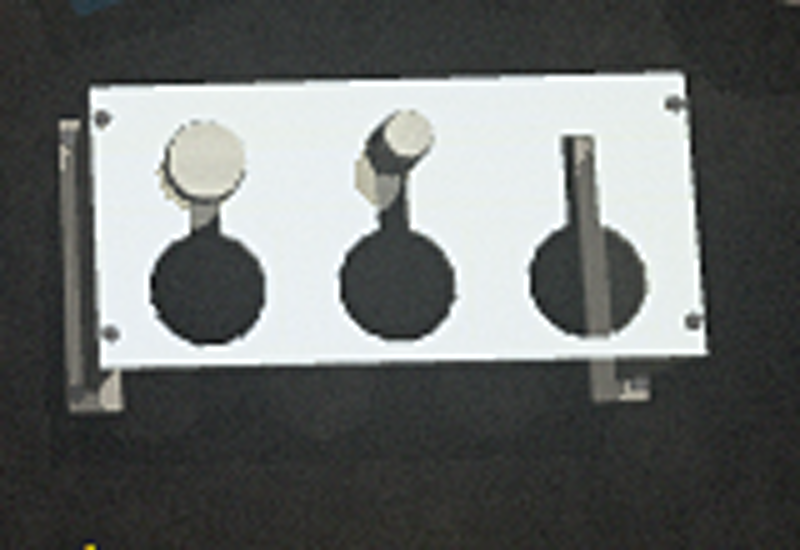

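View pics/topb.png

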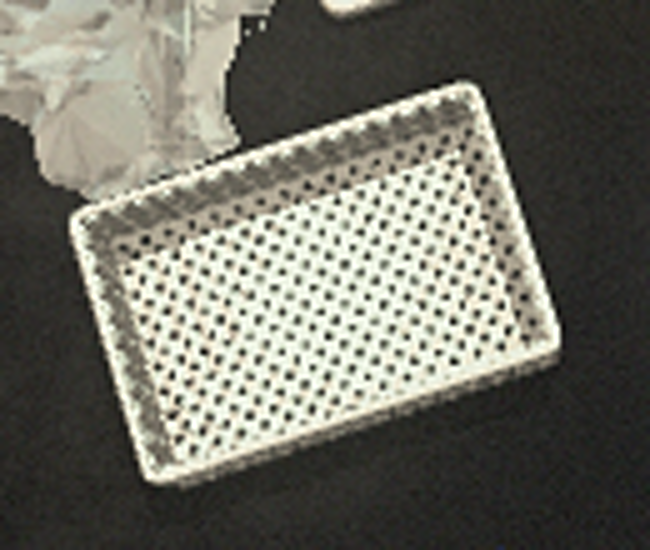

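View pics/sidec.png

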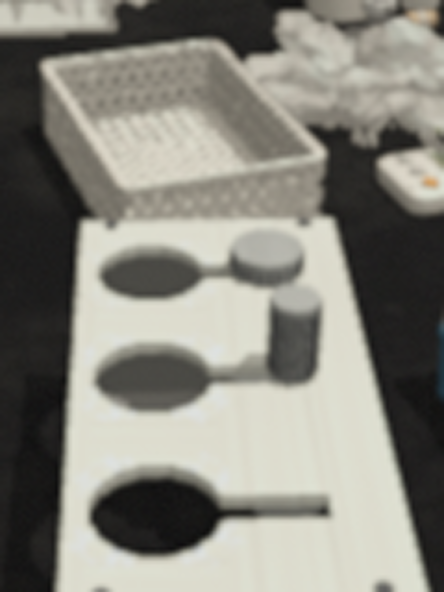

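```bash
cat > h.py <<'E'
import cv2,numpy as np
def ray(im,uv,z):
    f=192/np.tan(np.radians(im["fov_y"]/2))
    R=cv2.Rodrigues(im["rvec"])[0];c=-R.T@im["tvec"]
    d=R.T@np.array([(uv[0]-im["cx"])/f,(uv[1]-im["cy"])/f,1])
    return c+d*(z-c[2])/d[2]
E
python3 - <<'E'
from h import *
import pickle
s,d=pickle.load(open("d0.pkl","rb"));t=d["top"];sd=d["side"]
def T(u,v,z,o=(290,140)): return ray(t,((u+.5)/5-.5+o[0],(v+.5)/5-.5+o[1]),z)
def S(u,v,z): return ray(sd,((u+.5)/3.7-.5+205,(v+.5)/3.7-.5+145),z)
p=np.round
C=[T(*q,.11) for q in((90,88),(685,74),(706,354),(101,368))]
print("corners",p(C,4),"mean",p(np.mean(C,0),4))
H=[T(*q,.11) for q in((209,289),(398,286),(589,281))];print("holes",p(H,4))
print("side holes",[p(S(*q,.11),4) for q in((151,272),(153,377),(155,510))])
e=C[0]-C[1];e2=C[3]-C[2];print("yaw",[np.degrees(np.arctan2(-a[0],a[1])) for a in(e,e2,H[0]-H[2])])
print("tall top",T(409,135,.15),S(297,300,.15),"broad",T(204,159,.124),S(266,248,.124))
B=[T(*q,.058,(140,140)) for q in((75,215),(478,85),(559,352),(152,483))]
print("basket",p(B,4),np.mean(B,0),np.linalg.norm(B[0]-B[1]),np.linalg.norm(B[1]-B[2]))
print([np.degrees(np.arctan2(-(a)[0],a[1])) for a in(B[0]-B[1],B[3]-B[2])])
print(cv2.Rodrigues(s["tool_rot"])[0].round(3))
E
```

```text
corners [[ 0.6013 -0.0718  0.11  ]
 [ 0.598  -0.3424  0.11  ]
 [ 0.4693 -0.3399  0.11  ]
 [ 0.4715 -0.0708  0.11  ]] mean [ 0.535  -0.2062  0.11  ]
holes [[ 0.5059 -0.1211  0.11  ]
 [ 0.5045 -0.2059  0.11  ]
 [ 0.5039 -0.2911  0.11  ]]
side holes [array([ 0.5058, -0.1229,  0.11  ]), array([ 0.5048, -0.2082,  0.11  ]), array([ 0.5036, -0.2923,  0.11  ])]
yaw [np.float64(-0.7004942212724147), np.float64(-0.4630243687184048), np.float64(-0.6546726193897099)]
tall top [ 0.56501415 -0.20627555  0.15      ] [ 0.56514898 -0.21111048  0.15      ] broad [ 0.56303482 -0.12019337  0.124     ] [ 0.56112792 -0.12544782  0.124     ]
basket [[0.5644 0.2971 0.058 ]
 [0.6223 0.0993 0.058 ]
 [0.4898 0.063  0.058 ]
 [0.4331 0.2585 0.058 ]] [0.52738737 0.17947297 0.058     ] 0.20606508482281782 0.13741952732139126
[np.float64(16.317119306098487), np.float64(16.16928216461812)]
[[ 0.931 -0.001  0.364]
 [-0.364 -0.002  0.931]
 [-0.    -1.    -0.002]]
```

```bash
cat >> h.py <<'E'
from scipy.spatial.transform import Rotation as Ro
G=Ro.from_matrix(np.array([[1,0,0],[0,0,1],[0,-1,0]]).astype(float))
def inc(s,p,goal=G):
    R=Ro.from_rotvec(s["tool_rot"])
    print("shift",np.round(R.inv().apply(np.array(p)-s["position"]),4),"turn",np.round(np.degrees((R.inv()*goal).as_rotvec()),2))
E
python3 -c "
from h import *
from plant import *
inc(read_state(),[.565,-.2065,.25])"
```

```text
shift [ 0.6014 -0.0106 -0.5111] turn [ 9.000e-02 -2.136e+01 -2.000e-02]
```

{"api": "jog_arm", "payload": {
  "increments": [
    [0.05, -0.012, -0.043, 0, -2, 0, 0.6],
    [0.1, -0.012, -0.085, 0, -4, 0, 0.6],
    [0.15, -0.012, -0.128, 0, -6, 0, 0.6],
    [0.2, -0.012, -0.17, 0, -8, 0, 0.6],
    [0.25, -0.012, -0.213, 0, -10, 0, 0.6],
    [0.3, -0.012, -0.255, 0, -12, 0, 0.6],
    [0.35, -0.012, -0.298, 0, -14, 0, 0.6],
    [0.4, -0.012, -0.34, 0, -16, 0, 0.6],
    [0.45, -0.012, -0.383, 0, -18, 0, 0.6],
    [0.5, -0.012, -0.425, 0, -20, 0, 0.6],
    [0.54, -0.012, -0.46, 0, -21, 0, 0.6],
    [0.57, -0.012, -0.485, 0, -21.4, 0, 0.6]
  ],
  "squeeze": 40
}}

```text
clock: 1.35
position: [0.4749, -0.0412, 0.2511]
tool_rot: [-1.572, -0.0, 0.001]
ft_force: [1.0, 0.3, 0.1]
gripper_width: 0.599
```

```bash
python3 -c "
from h import *
from plant import *
s=read_state();print(s['clock'],s['position'],s['joints'],s['gripper_width']);inc(s,[.565,-.2065,.25])"
```

```text
1.35 [ 0.47487415 -0.04120851  0.25113   ] [-8.58183687e-02  1.72530424e-01 -2.22451458e-01  1.17623628e+00
 -1.13297531e-03 -8.65087742e-02] 0.5992164868809569
shift [ 0.09    0.0013 -0.1654] turn [ 0.06  0.04 -0.03]
```

{"api": "jog_arm", "payload": {
  "increments": [
    [0.025, 0, -0.04, 0, 0, 0, 0.6],
    [0.045, 0, -0.08, 0, 0, 0, 0.6],
    [0.065, 0, -0.12, 0, 0, 0, 0.6],
    [0.09, 0, -0.165, 0, 0, 0, 0.6],
    [0.09, 0, -0.165, 0, 0, 0, 0.6],
    [0.09, 0, -0.165, 0, 0, 0, 0.6]
  ]
}}

```text
clock: 1.95
position: [0.5649, -0.2071, 0.25]
tool_rot: [-1.571, 0.003, 0.001]
ft_force: [-0.2, 0.2, 0.8]
gripper_width: 0.6
```

Run:
```python
from h import *
from plant import *
import pickle
s=read_state();w=get_image("wrist");t=get_image("top")
pickle.dump((s,w,t),open("d1.pkl","wb"))
cv2.imwrite("pics/w1.png",w["pixels"][:,:,::-1])
print(s['clock'],s['position'],s['tool_rot'])
```

```text
1.95 [ 0.56487504 -0.20710282  0.25004309] [-1.57090680e+00  2.92040109e-03  7.85555512e-04]
```

View pics/w1.png

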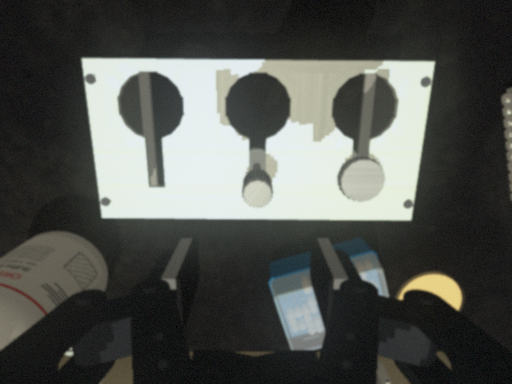

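Run:
```python
from h import *
import pickle
s,w,t=pickle.load(open("d1.pkl","rb"))
def W(uv,z):
    f=192/np.tan(np.radians(w["fov_y"]/2));R=Ro.from_rotvec(s["tool_rot"]).as_matrix();M=w["mount"]
    c=R@M[:3,3]+s["position"];d=R@M[:3,:3]@np.array([(uv[0]-w["cx"])/f,(uv[1]-w["cy"])/f,1])
    return (c+d*(z-c[2])/d[2]).round(4)
print(W((257,193),.15),W((258,105),.11),W((361,178),.124),W((151,104),.11),W((365,106),.11))
```

```text
[ 0.5642 -0.2057  0.15  ] [ 0.5036 -0.2046  0.11  ] [ 0.5597 -0.1225  0.124 ] [ 0.5028 -0.2891  0.11  ] [ 0.5045 -0.12    0.11  ]
```

{"api": "jog_arm", "payload": {
  "increments": [
    [0, 0.04, 0.0005, 0, 0, 0, 0.6],
    [0, 0.07, 0.0005, 0, 0, 0, 0.6],
    [0, 0.09, 0.0005, 0, 0, 0, 0.6],
    [0, 0.105, 0.0005, 0, 0, 0, 0.6],
    [0, 0.115, 0.0005, 0, 0, 0, 0.6],
    [0, 0.123, 0.0005, 0, 0, 0, 0.6],
    [0, 0.123, 0.0005, 0, 0, 0, 0.6],
    [0, 0.123, 0.0005, 0, 0, 0, 0.6]
  ]
}}

```text
clock: 2.85
position: [0.5643, -0.2047, 0.1286]
tool_rot: [-1.571, -0.0, 0.002]
ft_force: [0.4, -0.4, -0.1]
gripper_width: 0.602
```

Run:
```python
from plant import *
import cv2
w=get_image("wrist");t=get_image("side")
cv2.imwrite("pics/w2.png",w["pixels"][:,:,::-1])
cv2.imwrite("pics/s2.png",cv2.resize(t["pixels"][120:310,180:360,::-1],None,fx=3,fy=3))
```

```text
(no output)
```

View pics/w2.png

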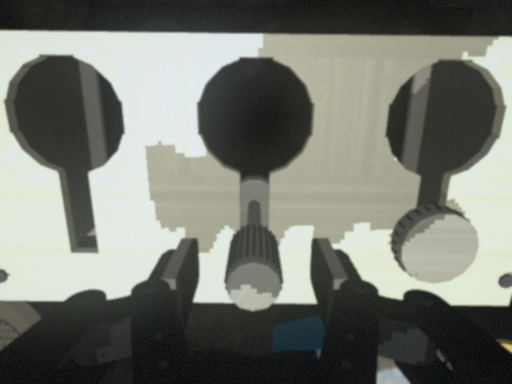

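View pics/s2.png

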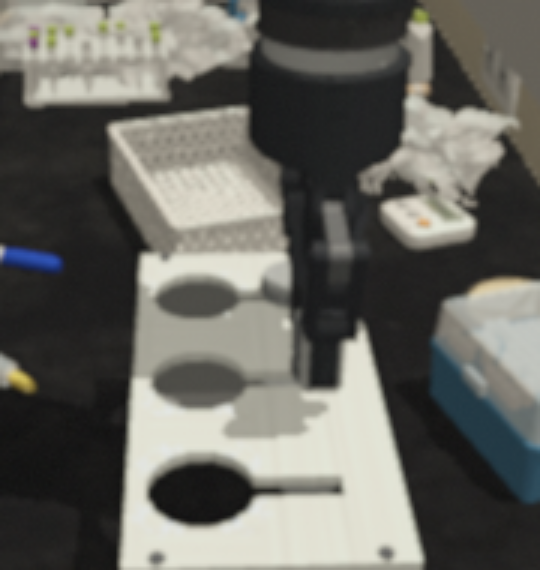

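The head sits centred between the pads: head at (254,270), pads at about 185 and 325. I'll close on it now.

{"api": "jog_arm", "payload": {
  "increments": [
    [0, 0, 0, 0, 0, 0, 0.35],
    [0, 0, 0, 0, 0, 0, 0.1],
    [0, 0, 0, 0, 0, 0, 0.1],
    [0, 0, 0, 0, 0, 0, 0.1],
    [0, 0, 0, 0, 0, 0, 0.1],
    [0, 0, 0, 0, 0, 0, 0.1]
  ],
  "squeeze": 50
}}

```text
clock: 3.55
position: [0.5651, -0.2052, 0.1297]
tool_rot: [-1.572, -0.002, -0.0]
ft_force: [-1.3, -0.2, 5.4]
gripper_width: 0.241
```

Run:
```python
from plant import *
from h import *
s=read_state();print(s['position'],s['gripper_width'],s['ft_force'])
inc(s,[.504,-.206,.129])
w=get_image("wrist")
cv2.imwrite("pics/w3.png",w["pixels"][:,:,::-1])
```

```text
[ 0.56511618 -0.20524767  0.1296771 ] 0.24055444212586444 [-1.2951123  -0.2410876   5.39552341]
shift [-0.0611  0.0006 -0.0007] turn [0.07 0.06 0.06]
```

View pics/w3.png

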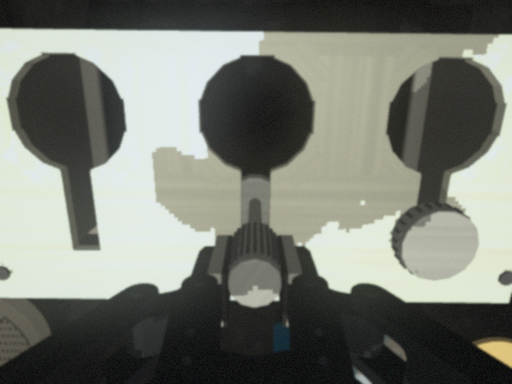

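{"api": "jog_arm", "payload": {
  "increments": [
    [0, -0.003, 0, 0, 0, 0, 0.1],
    [0, -0.003, 0, 0, 0, 0, 0.1],
    [-0.01, -0.003, -0.0005, 0, 0, 0, 0.1],
    [-0.02, -0.003, -0.0005, 0, 0, 0, 0.1],
    [-0.03, -0.003, -0.0005, 0, 0, 0, 0.1],
    [-0.04, -0.003, -0.0005, 0, 0, 0, 0.1],
    [-0.05, -0.003, -0.0005, 0, 0, 0, 0.1],
    [-0.06, -0.003, -0.0005, 0, 0, 0, 0.1],
    [-0.06, -0.003, -0.0005, 0, 0, 0, 0.1],
    [-0.06, -0.003, -0.0005, 0, 0, 0, 0.1]
  ]
}}

```text
clock: 4.6
position: [0.5052, -0.2059, 0.1329]
tool_rot: [-1.572, -0.002, -0.001]
ft_force: [1.4, 0.1, -1.5]
gripper_width: 0.243
```

Run:
```python
from plant import *
from h import *
s=read_state();print(s['position'],s['gripper_width'],s['ft_force'])
w=get_image("wrist");t=get_image("side");u=get_image("top")
a=[w["pixels"],cv2.resize(t["pixels"][150:310,190:350],(384,384))]
cv2.imwrite("pics/w4.png",cv2.resize(np.hstack(a)[:,:,::-1],(790,339)))
```

```text
[ 0.50515933 -0.20594939  0.13286313] 0.24267271709899002 [ 1.42049964  0.1336792  -1.46120936]
```

View pics/w4.png

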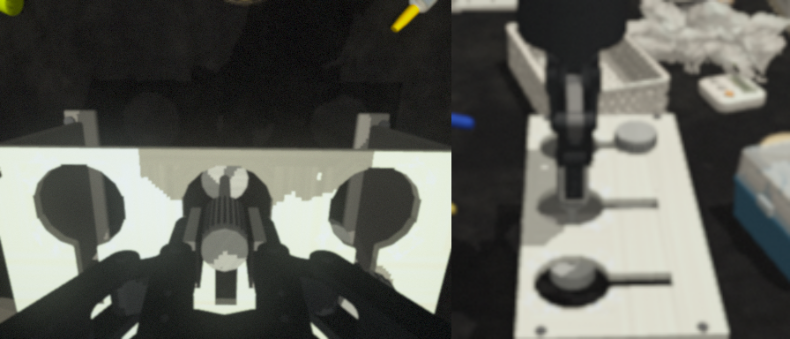

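Run:
```python
from plant import *
from h import *
s=read_state();w=get_image("wrist")
cv2.imwrite("pics/w5.png",cv2.resize(w["pixels"][150:350,170:350,::-1],None,fx=3,fy=3,interpolation=cv2.INTER_CUBIC))
f=192/np.tan(np.radians(w["fov_y"]/2));R=Ro.from_rotvec(s["tool_rot"]).as_matrix();M=w["mount"]
def P(X):
    q=np.linalg.inv(M)@np.r_[R.T@(np.array(X)-s["position"]),1];return (np.array([w["cx"]+f*q[0]/q[2],w["cy"]+f*q[1]/q[2]])).round(1)
x,y=.505,-.206
print("exp head top",P((x,y,.153)),"foot top",P((x,y,.055)),"foot edge near",P((x-.018,y,.055)),P((x,y-.018,.055)),"hole",P((.5045,-.206,.11)))
```

```text
exp head top [255.5 283. ] foot top [255.2 202. ] foot edge near [255.3 175.6] [228.1 201.9] hole [255.4 235.5]
```

View pics/w5.png

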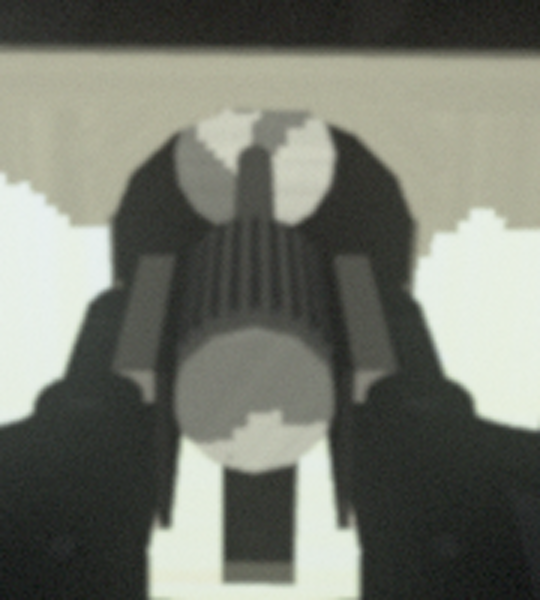

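{"api": "jog_arm", "payload": {
  "increments": [
    [0, -0.015, 0, 0, 0, 0, 0.1],
    [0, -0.03, 0, 0, 0, 0, 0.1],
    [0, -0.045, 0, 0, 0, 0, 0.1],
    [0, -0.06, 0, 0, 0, 0, 0.1],
    [0, -0.075, 0, 0, 0, 0, 0.1],
    [0, -0.09, 0, 0, 0, 0, 0.1],
    [0, -0.105, 0, 0, 0, 0, 0.1],
    [0, -0.12, 0, 0, 0, 0, 0.1],
    [0, -0.13, 0, 0, 0, 0, 0.1],
    [0, -0.13, 0, 0, 0, 0, 0.1]
  ]
}}

```text
clock: 5.8
position: [0.5067, -0.206, 0.2641]
tool_rot: [-1.573, -0.005, -0.002]
ft_force: [0.3, -0.7, -2.1]
gripper_width: 0.239
```

Run:
```python
from plant import *
from h import *
s=read_state();print(s['position'],s['gripper_width'],s['ft_force'])
inc(s,[.5275,.18,.26])
w=get_image("side")
cv2.imwrite("pics/s6.png",w["pixels"][:,:,::-1])
```

```text
[ 0.50668208 -0.20603054  0.26406536] 0.23876346705990606 [ 0.31224197 -0.73658365 -2.07342272]
shift [0.0214 0.0032 0.386 ] turn [0.15 0.09 0.26]
```

View pics/s6.png

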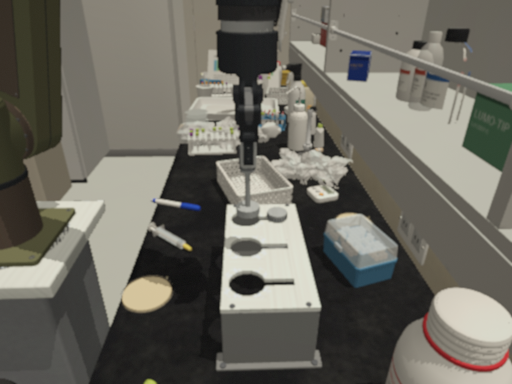

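The spindle is out of the slot and hanging upright, with its foot at about (247,211). The broad spindle is still in place at (277,213). Next I'll carry it over to the basket.

{"api": "jog_arm", "payload": {
  "increments": [
    [0.002, 0, 0.02, 0, 0, 0, 0.1],
    [0.004, 0, 0.055, 0, 0, 0, 0.1],
    [0.006, 0, 0.095, 0, 0, 0, 0.1],
    [0.008, 0, 0.135, 0, 0, 0, 0.1],
    [0.01, 0, 0.175, 0, 0, 0, 0.1],
    [0.012, 0, 0.215, 0, 0, 0, 0.1],
    [0.014, 0, 0.255, 0, 0, 0, 0.1],
    [0.016, 0, 0.295, 0, 0, 0, 0.1],
    [0.018, 0, 0.335, 0, 0, 0, 0.1],
    [0.021, 0, 0.365, 0, 0, 0, 0.1],
    [0.021, 0, 0.386, 0, 0, 0, 0.1],
    [0.021, 0, 0.386, 0, 0, 0, 0.1]
  ]
}}

```text
clock: 7.05
position: [0.5261, 0.1828, 0.2609]
tool_rot: [-1.572, -0.005, 0.003]
ft_force: [0.4, -0.4, -2.4]
gripper_width: 0.236
```

{"api": "jog_arm", "payload": {
  "increments": [
    [0, 0, 0, 0, 0, 0, 0.1],
    [0, 0, 0, 0, 0, 0, 0.1],
    [0, 0, 0, 0, 0, 0, 0.1]
  ]
}}

```text
clock: 7.35
position: [0.5259, 0.1819, 0.2606]
tool_rot: [-1.573, -0.004, 0.003]
ft_force: [-0.7, -0.1, -1.9]
gripper_width: 0.242
```

Run:
```python
from plant import *
from h import *
s=read_state();print(s['position'],s['gripper_width'],s['ft_force'],s['clock'])
inc(s,[.5275,.18,.104])
w=get_image("wrist");t=get_image("side")
a=[w["pixels"],cv2.resize(t["pixels"][90:250,170:330],(384,384))]
cv2.imwrite("pics/w7.png",cv2.resize(np.hstack(a)[:,:,::-1],(790,339)))
f=192/np.tan(np.radians(w["fov_y"]/2));R=Ro.from_rotvec(s["tool_rot"]).as_matrix();M=w["mount"]
```

```text
[0.5258942  0.18185876 0.26056662] 0.24227082682299914 [-0.72471902 -0.11144976 -1.88951091] 7.35
shift [ 0.0015  0.1566 -0.0015] turn [0.12 0.24 0.03]
```

View pics/w7.png

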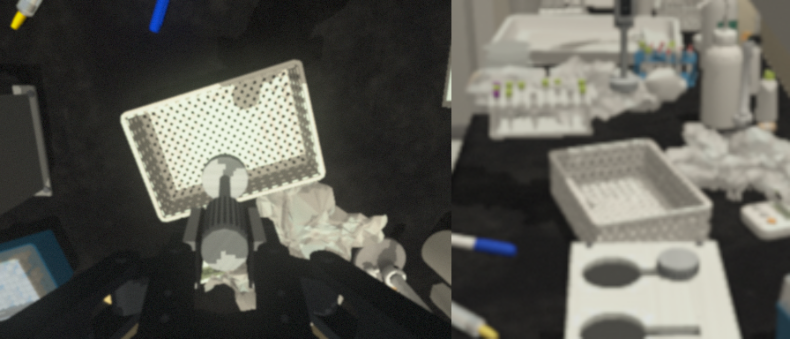

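{"api": "jog_arm", "payload": {
  "increments": [
    [0, 0.03, 0, 0, 0, 0, 0.1],
    [0, 0.06, 0, 0, 0, 0, 0.1],
    [0, 0.09, 0, 0, 0, 0, 0.1],
    [0, 0.115, 0, 0, 0, 0, 0.1],
    [0, 0.135, 0, 0, 0, 0, 0.1],
    [0, 0.15, 0, 0, 0, 0, 0.1],
    [0, 0.16, 0, 0, 0, 0, 0.1],
    [0, 0.16, 0, 0, 0, 0, 0.1],
    [0, 0.16, 0, 0, 0, 0, 0.1]
  ]
}}

```text
clock: 8.35
position: [0.5267, 0.1815, 0.1014]
tool_rot: [-1.572, -0.004, 0.001]
ft_force: [-0.5, -0.1, -2.4]
gripper_width: 0.235
```

Run:
```python
from plant import *
from h import *
s=read_state();print(s['position'],s['tool_rot'],s['ft_force'],s['clock'])
w=get_image("wrist");t=get_image("side")
a=[w["pixels"],cv2.resize(t["pixels"][90:250,170:330],(384,384))]
cv2.imwrite("pics/w8.png",cv2.resize(np.hstack(a)[:,:,::-1],(790,339)))
```

```text
[0.52670597 0.18152093 0.10136523] [-1.57230140e+00 -4.16676449e-03  1.45416652e-03] [-0.53079504 -0.11124486 -2.36342616] 8.35
```

View pics/w8.png

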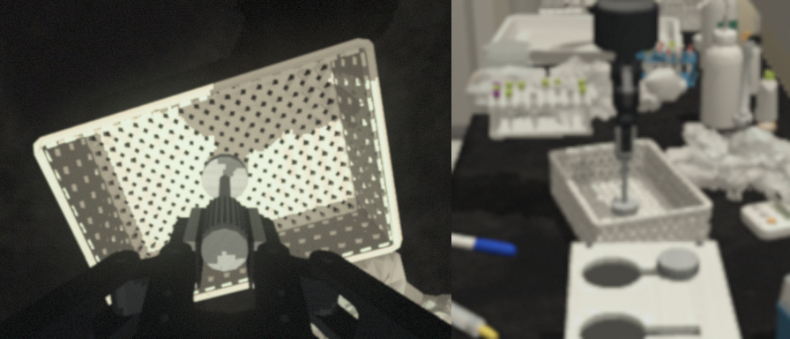

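The spindle is upright inside the basket, about 9 mm above the floor. I'll lower it slowly.

{"api": "jog_arm", "payload": {
  "increments": [
    [0, 0.003, 0, 0, 0, 0, 0.1],
    [0, 0.006, 0, 0, 0, 0, 0.1],
    [0, 0.007, 0, 0, 0, 0, 0.1],
    [0, 0.008, 0, 0, 0, 0, 0.1],
    [0, 0.008, 0, 0, 0, 0, 0.1]
  ]
}}

```text
clock: 8.95
position: [0.527, 0.1818, 0.0937]
tool_rot: [-1.572, -0.005, 0.001]
ft_force: [0.6, -0.2, -2.0]
gripper_width: 0.24
```

{"api": "jog_arm", "payload": {
  "increments": [
    [0, 0.001, 0, 0, 0, 0, 0.1],
    [0, 0.001, 0, 0, 0, 0, 0.1],
    [0, 0.001, 0, 0, 0, 0, 0.1]
  ]
}}

```text
clock: 9.25
position: [0.527, 0.1818, 0.0927]
tool_rot: [-1.572, -0.005, 0.001]
ft_force: [0.2, 0.4, -1.9]
gripper_width: 0.241
```

{"api": "jog_arm", "payload": {
  "increments": [
    [0, 0.001, 0, 0, 0, 0, 0.1],
    [0, 0.0015, 0, 0, 0, 0, 0.1],
    [0, 0.0015, 0, 0, 0, 0, 0.1]
  ]
}}

```text
clock: 9.55
position: [0.5274, 0.1819, 0.0918]
tool_rot: [-1.572, -0.006, 0.0]
ft_force: [-0.1, -0.4, 2.0]
gripper_width: 0.239
```

Force went from -2 to +2 N, so the foot is on the floor. I'll release.

{"api": "jog_arm", "payload": {
  "increments": [
    [0, 0, 0, 0, 0, 0, 0.25],
    [0, 0, 0, 0, 0, 0, 0.28],
    [0, 0, 0, 0, 0, 0, 0.32],
    [0, 0, 0, 0, 0, 0, 0.4],
    [0, 0, 0, 0, 0, 0, 0.5],
    [0, 0, 0, 0, 0, 0, 0.6],
    [0, 0, 0, 0, 0, 0, 0.6]
  ]
}}

```text
clock: 10.25
position: [0.5274, 0.1819, 0.0917]
tool_rot: [-1.572, -0.006, 0.0]
ft_force: [-0.5, -0.4, 0.2]
gripper_width: 0.599
```

Run:
```python
from plant import *
from h import *
s=read_state();print(s['position'],s['gripper_width'],s['ft_force'],s['clock'])
w=get_image("wrist");t=get_image("side")
a=[w["pixels"],cv2.resize(t["pixels"][90:250,170:330],(384,384))]
cv2.imwrite("pics/w9.png",cv2.resize(np.hstack(a)[:,:,::-1],(790,339)))
```

```text
[0.52740855 0.18189704 0.09172181] 0.5992757657182102 [-0.49674611 -0.39195846  0.18141938] 10.25
```

View pics/w9.png

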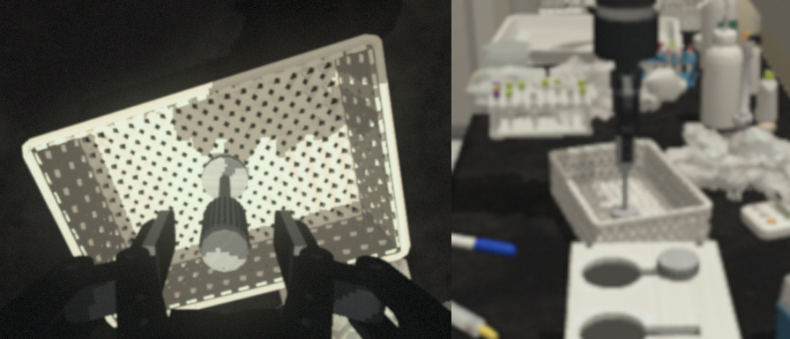

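The spindle stands free between the pads. I'll retreat straight up, slowly at first.

{"api": "jog_arm", "payload": {
  "increments": [
    [0, -0.01, 0, 0, 0, 0, 0.6],
    [0, -0.025, 0, 0, 0, 0, 0.6],
    [0, -0.045, 0, 0, 0, 0, 0.6],
    [0, -0.07, 0, 0, 0, 0, 0.6],
    [0, -0.1, 0, 0, 0, 0, 0.6],
    [0, -0.14, 0, 0, 0, 0, 0.6],
    [0, -0.17, 0, 0, 0, 0, 0.6],
    [0, -0.17, 0, 0, 0, 0, 0.6],
    [0, -0.17, 0, 0, 0, 0, 0.6]
  ]
}}

```text
clock: 11.25
position: [0.5273, 0.1822, 0.263]
tool_rot: [-1.571, -0.008, -0.002]
ft_force: [0.1, 0.5, 0.3]
gripper_width: 0.601
```

Run:
```python
from plant import *
from h import *
s=read_state();print(s['position'],s['ft_force'],s['clock'])
w=get_image("wrist");t=get_image("side");u=get_image("top")
f=192/np.tan(np.radians(w["fov_y"]/2));R=Ro.from_rotvec(s["tool_rot"]).as_matrix();M=w["mount"]
def P(X):
    q=np.linalg.inv(M)@np.r_[R.T@(np.array(X)-s["position"]),1];return (np.array([w["cx"]+f*q[0]/q[2],w["cy"]+f*q[1]/q[2]])).round(1)
print(P((.5274,.1819,.112)),P((.5274,.1819,.014)))
cv2.imwrite("pics/wa.png",w["pixels"][:,:,::-1])
a=[cv2.resize(t["pixels"][130:290,190:350],(384,384)),cv2.resize(u["pixels"][130:260,150:440],(857,384))]
cv2.imwrite("pics/wb.png",cv2.resize(np.hstack(a)[:,:,::-1],(790,245)))
```

```text
[0.52729094 0.1822265  0.26297989] [0.06139051 0.45506165 0.33931002] 11.25
[254.6 175.7] [254.5 154.7]
```

View pics/wa.png

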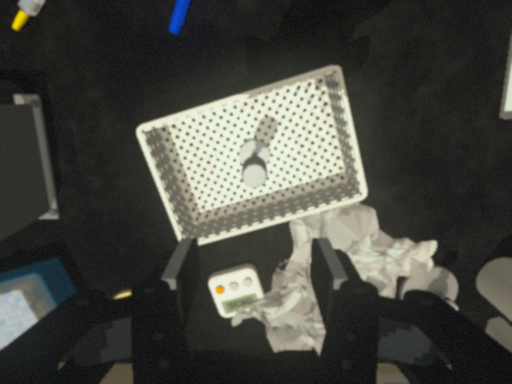

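View pics/wb.png

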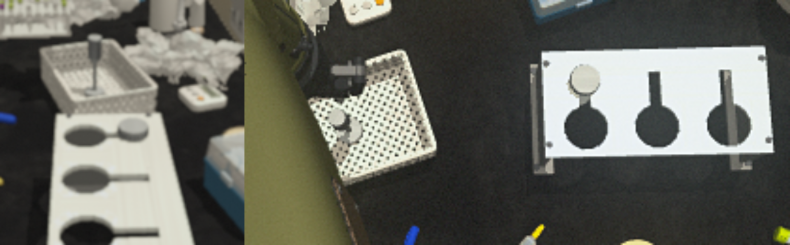

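```bash
python3 -c "
from plant import *
print(finish_job())"
```

```text
the job is handed in; nothing more can be done
None
```

The tall-headed spindle is standing upright in the wash basket, near its centre, and has been released. The job is handed in, at about 11.4 s of the 48 s allowed.

I gripped the spindle by its head, lifted it 3 mm and slid it 60 mm to the wide end of its slot. I raised it 130 mm clear of the plate, carried it to the basket and lowered it until the foot touched (the vertical force went from about -2 to +2 N). Then I opened the gripper and backed off 170 mm straight up.

- **Slide:** before lifting out, the wrist picture put the head and foot within about 2 pixels of where I calculated. The spindle was upright and centred in the wide end.
- **Standing in the basket:** in the final wrist picture the head is at (254,175), against (254.6,175.7) expected for an upright spindle. The foot is at about (255,152), against (254.5,154.7).
- **Other spindle:** the low broad-headed one appears by eye to be in its original place in the last side and top pictures. I did not re-measure its position.
- **Robot clear:** the gripper is well above everything, with about 0.6 N on the wrist, which is within sensor noise.

None of these checks failed or disagreed.

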